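# Turn the recipe leaf

## Task

The low tin has been left on the bare left-hand page of the recipe book: first push it sideways with the fingertips until it stands wholly on the worktop, clear of the book. Then push the half-raised rigid leaf up, over its ringed spine and down until it lies flat on the left-hand page. Only push and press, gently: do not pinch, lift or tip over anything, and leave the mug, the spice jar and the garlic where they are.

Things in the scene. Friction and masses are not known exactly. Their poses are not given: they have to be found in the camera images.
- recipe_book: Open recipe book, two wooden covers, fixed to the worktop: 190 mm along the spine (its x axis), 280 mm across (its y axis), 5 mm thick. Origin: middle of the spine, at worktop height. +y points to the left-hand page (seen from the robot), -y to the right-hand side where the leaf starts; z up. Three steel rings on the spine stand up to 17 mm above the worktop, within 13 mm of the spine line.
- leaf (a joint): Angle of the rigid white leaf about the spine: 0 = flat on the right, 1.57 = upright, 3.14 = flat on the left-hand page (stops at both ends). Starts at 0.55 to 0.9. The hinge is stiff (0.12 N m friction, leaf 0.09 kg): the leaf stays where it is left and must be pushed all the way, with 1 to 2 N at its edge. At small angles lift the edge from below: a level push towards the spine may jam.
- leaf_hinge (a point): Middle of the hinge axis of the leaf, 8 mm above the worktop on the spine; the axis runs along the book's x axis. Wall cabinets hang over the rear of the worktop and come farther forward to the right of the work: approach from the robot's side with the tool low.
- leaf_edge (a point): Middle of the free edge of the leaf, 130 mm from the hinge axis. The leaf is a 4 mm thick board, 170 mm along the spine, with 8 mm open gap to the hinge axis; this point is at mid thickness. When flat, its upper face is 10 mm above the worktop.
- tin: Low, wide food tin, 75 mm in diameter, 58 mm high, 0.18 to 0.36 kg, standing upright on the left-hand page, 65 to 90 mm from the spine. Origin: centre of its underside; z up along its axis.
- mug: Mug with handle, 85 mm wide (121 mm with handle), 93 mm high, standing behind the book. To be left alone. Origin: centre of its underside.
- spice_jar: Small spice jar with screw cap, 45 mm in diameter, 106 mm high, standing behind the book. To be left alone. Origin: centre of its underside.
- garlic: Garlic bulb, 56 mm, lying to the right of the book. To be left alone. Origin: centre of its underside.
Not all that is in view belongs to the job. What is shaped like the tin but turquoise is not meant.

How it is judged:
By the outcome, as a careful person would: the job done as asked, in the order asked, and still so for the second after the job is handed in, with the robot touching nothing.
It also fails if it takes over 58 s, if anything falls off the work surface, if the arm or the gripper's body presses on something with over 40 N, if the wrist force passes 120 N, or if a joint passes its speed limit or range.

## Robot

A 6-joint arm with a two-finger parallel gripper is mounted at the origin on a cart in front of the work surface, level with it; the furniture and walls round the work are solid. World frame = base frame: x ahead of the robot, y to its left, z up, the work surface at z = 0. Lengths are in m, angles in rad, forces in N, time in s.
With the tool pointing down it reaches from about 0.375 to 0.9 m from the base axis. Payload 3.1 kg.
Tool frame: the origin (TCP) lies between the finger pads; the fingertips stand 8 mm ahead of it and the grasp point (between the pads) lies 11 mm behind it; z points along the fingers, y is the line along which they close (so a half turn about z gives the same grasp; the last joint's range is limited). The gripper opens to 85 mm and grips with 20 to 120 N. Pads are 22 mm wide; open, the fingers measure 114 mm over their backs; the gripper's body (76 mm by 85 mm) begins 54 mm behind the grasp point. The pads swing forward as they close: fully open they stand 13 mm farther back than shut.
Start: joints at [1.147, 0.527, 1.433, -0, 1.181, -0.178], TCP at [0.151, 0.606, 0.239] pointing down, gripper open.
Joint ranges: [-3.08, 3.08], [-0.75, 2.2], [0.22, 2.44], [-1.43, 4.57], [0, 2.65], [-2.85, 2.85]. Speed limits (rad/s): [2.79, 2.79, 3.14, 3.14, 3.14, 3.14].

## Interface

Orientations are given as a unit quaternion [x, y, z, w].
In Python, from station import readout, cams, sign_off gives the robot as it stands.
- The arm moves only by the tool send_rows, never from a script. Its argument "commands" is text: rows parted by semicolons, each of 5 numbers parted by spaces: the finger opening in mm, from 0 to 85.4, then the shift along the tool's x, y, z each as a share of 0.02 m, from -1 to 1, then the turn about the tool's z as a share of 4 degrees, from -1 to 1. In form: grip dx dy dz spin; .... A call has 1 to 20 rows; each row shifts and turns the commanded pose from where the row before left it, along the tool's axes as they then stand; what a row does not reach is not made up. A row lasts 1/12 s, in which the tool goes at most 41.7 mm and 7.16 degrees, less where a joint would pass 70% of its speed; a pose out of reach is approached as far as the arm can. A call with a number of a shift or a turn outside -1 to 1 is refused whole. A call with a gripper value outside its range is refused whole. The fingers move at their own pace and stop on an object; "grip_force" is the grip in N (left out, the last holds). Time passes only in rows, so rows that do not move let the fingers close. It gives the time, the measured TCP pose, the force, the opening and the grip force at its end, in the units of the state.
- readout.sense(): the state, without advancing time (a new reading comes with each control period).
- cams.snapshot(name): name is "scene" or "top" or "wrist"; returns a dict with "pixels" (480x640x3 uint8, red, green, blue), "intrinsics" (3x3 intrinsics, pixels), "eye" and "rotation" of the camera in the world. Camera axes: x right, y down, z forward; pixel columns grow to the right and rows downward; lengths in m; the calibration is good to about 2 mm. A picture is of the moment at which its call begins. There is no depth.
- sign_off(): hands the job in; it is judged then, once.
The state is a dict: "t": time; "q": joint angles; "qd": joint speeds; "tau": joint torques, N m; "tcp_pos": TCP position; "tool_rot": TCP orientation; "force": force on the tool from outside, world axes, zero at the start; "ft_torque": the same for the moment, N m; "finger_gap": opening from 0.0 (shut) to 1.0 (fully open); "gripper_force": force on a finger pad.
Only numpy, scipy, OpenCV 4.12 (cv2) and the standard library are available. Lean on these libraries where they do the work, as an engineer would, in place of code of your own. Each camera call takes 0.05 s, during which the arm holds its last target. There are 200 camera calls.

## Working session

There is one attempt and no reset: what is moved stays moved. The work goes in short steps, Python scripts to look and compute and a tool call to move; the robot and the scene stay as the last step left them, time stands still between calls to the robot, and variables do not carry over. Pictures are saved under pics/ and viewed, at most 10 in all, crops included, and the job is handed in when it is done.

Besides the shell and the picture viewer there is one more tool, called after ">>>" by a JSON object that holds its "fn" and its "kwargs", one argument or row to a line. send_rows: Moves the arm, as the interface text tells. Its arguments: {"type":"object","properties":{"commands":{"type":"string"},"grip_force":{"type":"number"}},"required":["commands"]}

```bash
mkdir -p pics; cat > h.py <<'E'
import numpy as np,cv2,pickle
from station import readout,cams
def snap(n,f):
    d=cams.snapshot(n); cv2.imwrite(f'pics/{f}.png',d['pixels'][:,:,::-1]); pickle.dump(d,open(f'pics/{f}.pkl','wb')); return d
def load(f): return pickle.load(open(f'pics/{f}.pkl','rb'))
def ray(d,u,v):
    r=np.array(d['rotation'])@np.linalg.inv(np.array(d['intrinsics']))@[u,v,1]; return np.array(d['eye']),r/np.linalg.norm(r)
def plane(d,u,v,z):
    e,r=ray(d,u,v); return e+r*(z-e[2])/r[2]
def tri(d1,p1,d2,p2):
    a,r=ray(d1,*p1);b,s=ray(d2,*p2); t=np.linalg.lstsq(np.c_[r,-s],b-a,rcond=None)[0]; p,q=a+r*t[0],b+s*t[1]; return (p+q)/2,np.linalg.norm(p-q)
def proj(d,p):
    c=np.array(d['intrinsics'])@np.array(d['rotation']).T@(np.array(p)-d['eye']); return c[:2]/c[2]
E
python3 -c "
from h import *
for n in ['scene','top','wrist']:
    d=snap(n,n+'0'); print(n,np.round(d['eye'],3),np.round(np.array(d['rotation'])[:,2],3))
print(readout.sense())
a=[cv2.imread(f'pics/{n}0.png') for n in ['scene','top']]
"
```

```text
Traceback (most recent call last):
IndexError: too many indices for array: array is 1-dimensional, but 2 were indexed
```

View pics/scene0.png

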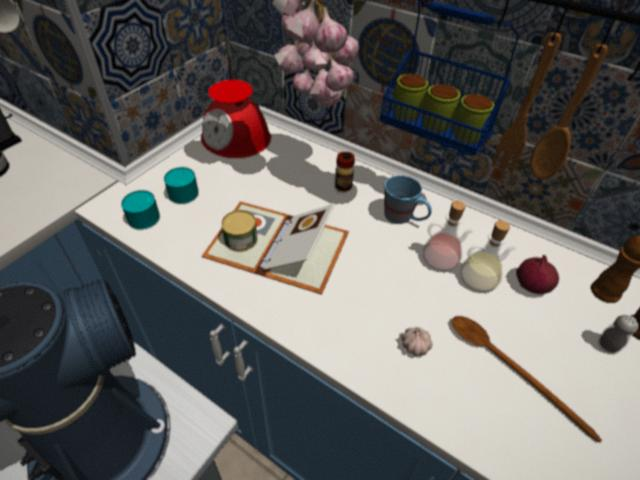

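The scene view shows the gold tin on the left page at (240,230), with two turquoise decoys at (141,210) and (181,185). The book spine is near (275,250) and the leaf edge near (320,235).

```bash
sed -i '1a from scipy.spatial.transform import Rotation as R' h.py
sed -i "s/d=cams.snapshot(n);/d=cams.snapshot(n); d['rotation']=R.from_quat(d['rotation']).as_matrix();/" h.py
python3 -c "
from h import *
for n in ['scene','top','wrist']:
    d=snap(n,n+'0'); print(n,np.round(d['eye'],3),np.round(np.array(d['rotation'])[:,2],3))
s=readout.sense(); print({k:np.round(v,3) for k,v in s.items()})
"
```

```text
scene [-0.038 -0.422  0.78 ] [ 0.577  0.393 -0.715]
top [ 0.364 -0.044  1.078] [ 0.182  0.03  -0.983]
wrist [0.079 0.626 0.373] [ 0.281 -0.072 -0.957]
{'t': np.float64(0.2), 'q': array([ 1.147,  0.528,  1.433,  0.   ,  1.181, -0.179]), 'qd': array([-0.   , -0.003, -0.004, -0.001,  0.   ,  0.001]), 'tau': array([ 1.0000e-03, -4.4231e+01, -1.7807e+01, -0.0000e+00,  6.0000e-03,
       -0.0000e+00]), 'tcp_pos': array([0.151, 0.606, 0.239]), 'tool_rot': array([ 0.122,  0.993, -0.001, -0.   ]), 'force': array([ 1.128, -0.143,  0.257]), 'ft_torque': array([ 0.01 , -0.055,  0.01 ]), 'gripper_force': np.float64(0.0), 'finger_gap': np.float64(1.003)}
```

View pics/top0.png

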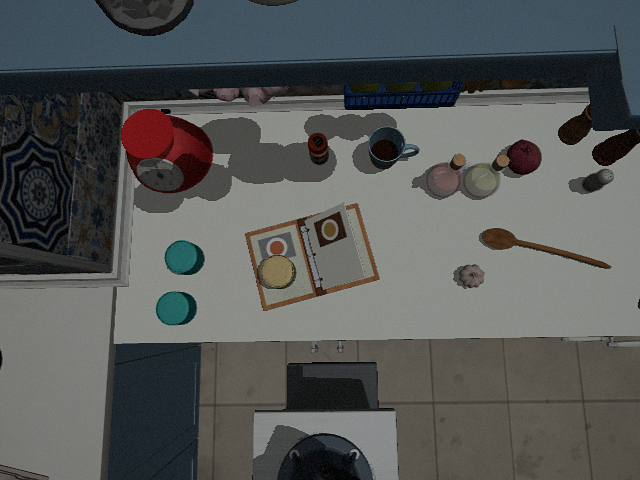

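The top view shows the gold tin at (277,271), the two turquoise ones at (184,257) and (176,308), and the book between x 247 and 379, y 204 and 309. The gold tin is the one meant: it is not turquoise and it stands on the left page. I'll confirm with an enlarged crop.

```bash
python3 -c "
from h import *
a=cv2.imread('pics/top0.png')[198:314,238:388]; b=cv2.imread('pics/scene0.png')[195:297,198:354]
a=cv2.resize(a,None,fx=2.6,fy=2.6,interpolation=2)
b=cv2.resize(b,None,fx=2.5,fy=2.5,interpolation=2)
c=np.zeros((310,790,3),np.uint8); c[:a.shape[0],:a.shape[1]]=a; c[:b.shape[0],400:400+b.shape[1]]=b
cv2.imwrite('pics/crop.png',c)
t=load('top0');s=load('scene0')
for n,d in (('top',t),('scene',s)):
    h=cv2.cvtColor(d['pixels'],cv2.COLOR_RGB2HSV)
    m=cv2.inRange(h,(5,120,80),(18,255,255)); k,l,st,ce=cv2.connectedComponentsWithStats(m)
    print(n,[(st[i].tolist()) for i in range(1,k) if st[i,4]>60])
for p in [(247,234),(357,204),(379,278),(266,309)]: print(p,plane(t,*p,0.005).round(3))
for p in [(240,204),(349,232),(322,291),(204,255)]: print(p,plane(s,*p,0.005).round(3))
print('tin',plane(t,277,271,.058).round(3),plane(s,239,221,.058).round(3))
for n,p in dict(jar=(320,160),mug=(388,160),garlic=(470,283),tq1=(184,262),tq2=(176,312)).items(): print(n,plane(t,*p,0).round(3))
"
```

```text
top [[326, 204, 53, 89, 504], [245, 220, 71, 91, 787], [270, 241, 14, 14, 146], [521, 242, 73, 20, 156]]
scene [[401, 75, 24, 11, 138], [432, 85, 25, 12, 181], [465, 95, 27, 14, 249], [203, 202, 145, 92, 1065], [452, 202, 13, 11, 91], [496, 221, 13, 12, 105], [452, 317, 149, 124, 1274]]
(247, 234) [0.553 0.176 0.005]
(357, 204) [ 0.621 -0.089  0.005]
(379, 278) [ 0.443 -0.135  0.005]
(266, 309) [0.376 0.129 0.005]
(240, 204) [0.546 0.175 0.005]
(349, 232) [ 0.62  -0.09   0.005]
(322, 291) [ 0.446 -0.131  0.005]
(204, 255) [0.377 0.133 0.005]
tin [0.459 0.096 0.058] [0.464 0.101 0.058]
jar [ 0.735 -0.001  0.   ]
mug [ 0.731 -0.168  0.   ]
garlic [ 0.428 -0.345  0.   ]
tq1 [0.49  0.327 0.   ]
tq2 [0.372 0.341 0.   ]
```

View pics/crop.png

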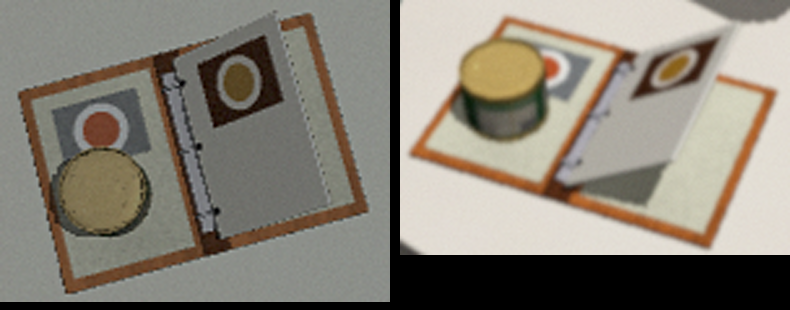

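Confirmed: the gold tin stands on the left page, centred below the picture. The leaf is raised on the right, with its edge corners at about (344.5,202.6) and (364.5,277.2) in the top view. First I spin the tool so that its x axis points along book +y, and compute the leaf angle.

>>> {"fn": "send_rows", "kwargs": {
  "commands": "30 0 0 0 1;30 0 0 0 1;30 0 0 0 1;30 0 0 0 1;30 0 0 0 1;30 0 0 0 1;30 0 0 0 1;30 0 0 0 1;30 0 0 0 1;30 0 0 0 1;30 0 0 0 1;30 0 0 0 1;30 0 0 0 1;30 0 0 0 1;30 0 0 0 1;30 0 0 0 0.3;30 0 0 0 0",
  "grip_force": 20
}}

```text
t: 1.62
tcp_pos: [0.1514, 0.6062, 0.2391]
tool_rot: [0.61, 0.792, -0.0, 0.0]
force: [0.2, -0.6, 0.4]
finger_gap: 0.351
gripper_force: 0.0
```

```bash
cat >> h.py <<'E'
C=np.array([.498,.021]);YB=np.array([-.254,.967]);XB=np.array([.967,.254])
def bk(p): q=np.array(p)[:2]-C; return np.round([q@XB,q@YB,*p[2:]],4)
def st():
    s=readout.sense(); print('t',round(s['t'],2),'book',bk(s['tcp_pos']),'yaw_y',np.degrees(np.arctan2(*R.from_quat(s['tool_rot']).as_matrix()[[1,0],1])).round(1),'F',np.round(s['force'],1),'gap',round(s['finger_gap'],2))
E
python3 -c "
from h import *
st()
t=load('top0');s=load('scene0')
for a,b in (((344.5,202.6),(332.8,205)),((364.5,277.2),(306.8,259))):
    p,e=tri(t,a,s,b); q=bk(p); print(q,e.round(4),np.arctan2(q[2]-.008,-q[1]))
print('tin',bk(np.array([.4615,.0985,0])))
"
```

```text
t 1.62 book [-0.1865  0.654   0.2391] yaw_y 14.8 F [ 0.2 -0.6  0.4] gap 0.35
[ 0.0827 -0.1005  0.0847] 0.0064 0.6518856615562496
[-0.087  -0.0989  0.0897] 0.0003 0.690446457054692
tin [-0.0156  0.0842  0.    ]
```

>>> {"fn": "send_rows", "kwargs": {
  "commands": "30 -1 0.27 0 0;30 -1 0.27 0 0;30 -1 0.27 0 0;30 -1 0.27 0 0;30 -1 0.27 0 0;30 -1 0.27 0 0;30 -1 0.27 0 0;30 -1 0.27 0 0;30 -1 0.27 0 0;30 -1 0.27 0 0;30 -1 0.27 0 0;30 -1 0.27 0 0;30 -1 0.27 0 0;30 -1 0.27 0 0;30 -1 0.27 0 0;30 -1 0.27 0 0;30 -1 0.27 0 0;30 -1 0.27 0 0;30 -1 0.27 0 0;30 -1 0.27 0 0"
}}

```text
t: 3.28
tcp_pos: [0.3583, 0.2462, 0.2395]
tool_rot: [0.61, 0.793, 0.0, 0.0]
force: [-0.0, 0.0, -0.0]
finger_gap: 0.352
gripper_force: 0.0
```

>>> {"fn": "send_rows", "kwargs": {
  "commands": "30 -1 0.27 0 0;30 -1 0.27 0 0;30 -1 0.27 0 0;30 -1 0.27 0 0;30 -1 0.27 0 0;30 -1 0.27 0 0;30 -1 0.27 0 0;30 -1 0.27 0 0;30 -1 0.27 0 0;30 -1 0.27 0 0;30 -1 0.27 0 0;30 -0.5 0.15 0 0;30 0 0 1 0;30 0 0 1 0;30 0 0 1 0;30 0 0 1 0;30 0 0 1 0;30 0 0 0 0;30 0 0 0 0"
}}

```text
t: 4.87
tcp_pos: [0.4761, 0.041, 0.1388]
tool_rot: [0.61, 0.792, -0.001, -0.001]
force: [-0.0, 0.3, 0.7]
finger_gap: 0.352
gripper_force: 0.0
```

```bash
python3 -c "
from h import *
st()
s=snap('scene','scene1'); w=snap('wrist','wrist1')
b=cv2.resize(s['pixels'][150:300,170:370,::-1],None,fx=2,fy=2,interpolation=2); a=cv2.resize(w['pixels'][:,:,::-1],(400,300))
cv2.imwrite('pics/c1.png',np.hstack([b,a]))
"
```

```text
t 4.87 book [-0.0161  0.0249  0.1388] yaw_y 14.8 F [-0.   0.3  0.7] gap 0.35
```

View pics/c1.png

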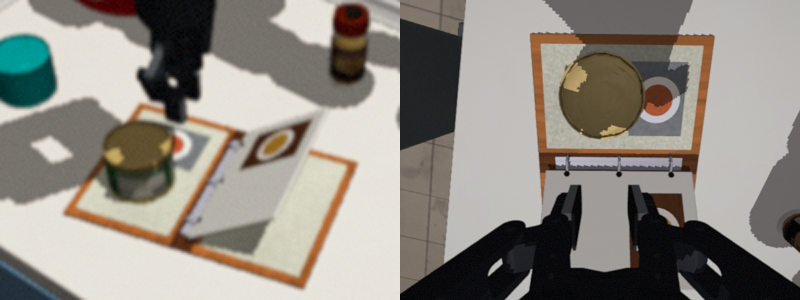

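The wrist view shows the tin lid centred at about (320,152) full-size, in line with the finger gap. The rings lie in a row near v=278 between the tin and the leaf.

```bash
python3 -c "
from h import *
w=load('wrist1')
for p in ((320,152),(256,152),(386,152),(320,86),(320,222)): print('lid',bk(plane(w,*p,.058)))
print('ring',bk(plane(w,350,278,.008)), 'bookcorners',[bk(plane(w,*p,.005)) for p in ((208,56),(502,58))])
"
```

```text
lid [-0.0196  0.0875  0.058 ]
lid [-0.0546  0.0875  0.058 ]
lid [0.0165 0.0876 0.058 ]
lid [-0.0195  0.1211  0.058 ]
lid [-0.0198  0.0482  0.058 ]
ring [ 0.0014 -0.0067  0.008 ] bookcorners [array([-0.0917,  0.1438,  0.005 ]), array([0.0957, 0.1429, 0.005 ])]
```

>>> {"fn": "send_rows", "kwargs": {
  "commands": "30 0 0 1 0;30 0 0 1 0;30 0 0 1 0;30 0 0 1 0;30 0 -0.1 0.7 0;30 0 0 0.5 0;30 0 0 0 0;30 0 0 0 0;30 0.3 0 0 0;30 0.3 0 0 0;30 0.3 0 0 0;30 0.3 0 0 0;30 0 0 0 0"
}}

```text
t: 6.05
tcp_pos: [0.469, 0.0644, 0.036]
tool_rot: [0.61, 0.793, 0.001, 0.001]
force: [-0.3, -0.9, -0.4]
finger_gap: 0.356
gripper_force: 0.0
```

```bash
python3 -c "
from h import *
st()"
```

```text
t 6.05 book [-0.017   0.0494  0.036 ] yaw_y 14.8 F [-0.3 -0.9 -0.4] gap 0.36
```

>>> {"fn": "send_rows", "kwargs": {
  "commands": "30 0 0 0.3 0;30 0 0 0.3 0;30 0.2 0 0 0;30 0.2 0 0 0;30 0.2 0 0 0;30 0.2 0 0 0;30 0.2 0 0 0;30 0.2 0 0 0;30 0.2 0 0 0;30 0.2 0 0 0;30 0.2 0 0 0;30 0.2 0 0 0;30 0 0 0 0"
}}

```text
t: 7.13
tcp_pos: [0.4584, 0.1027, 0.0234]
tool_rot: [0.61, 0.792, 0.0, -0.0]
force: [0.1, -0.1, -0.7]
finger_gap: 0.351
gripper_force: 0.2
```

```bash
python3 -c "
from h import *
st()
s=snap('scene','scene2'); w=snap('wrist','wrist2')
b=cv2.resize(s['pixels'][150:300,170:370,::-1],None,fx=2,fy=2,interpolation=2); a=cv2.resize(w['pixels'][:,:,::-1],(400,300))
cv2.imwrite('pics/c2.png',np.hstack([b,a]))
"
```

```text
t 7.13 book [-0.0175  0.0891  0.0234] yaw_y 14.8 F [ 0.1 -0.1 -0.7] gap 0.35
```

View pics/c2.png

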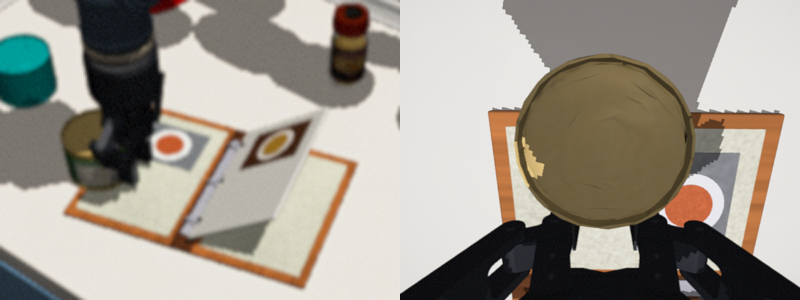

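The tin slides upright ahead of the two fingertips and is now straddling the book edge, with its lid centred at (605,140) in the combined picture. I keep pushing.

>>> {"fn": "send_rows", "kwargs": {
  "commands": "30 0.2 0 0 0;30 0.2 0 0 0;30 0.2 0 0 0;30 0.2 0 0 0;30 0.2 0 0 0;30 0.2 0 0 0;30 0.2 0 0 0;30 0.2 0 0 0;30 0.2 0 0 0;30 0.2 0 0 0;30 0.2 0 0 0;30 0.2 0 0 0;30 0.2 0 0 0;30 0.2 0 0 0;30 0.2 0 0 0;30 0.2 0 0 0;30 0.2 0 0 0;30 0 0 0 0;30 0 0 0 0"
}}

```text
t: 8.82
tcp_pos: [0.4411, 0.1681, 0.0234]
tool_rot: [0.61, 0.792, 0.0, -0.0]
force: [-0.3, 0.6, 0.3]
finger_gap: 0.353
gripper_force: 0.0
```

>>> {"fn": "send_rows", "kwargs": {
  "commands": "30 -0.3 0 0 0;30 -0.7 0 0 0;30 -0.7 0 0 0;30 -0.5 0 -0.5 0;30 0 0 -1 0;30 0 0 -1 0;30 0 0 -1 0;30 0 0 -1 0;30 0 0 -1 0;30 0 0 -1 0;30 0 0 -1 0;30 0 0 -1 0;30 0 0 0 0"
}}

```text
t: 9.9
tcp_pos: [0.4546, 0.1249, 0.1973]
tool_rot: [0.611, 0.792, 0.003, 0.003]
force: [1.2, -0.8, -0.3]
finger_gap: 0.352
gripper_force: 0.0
```

```bash
python3 -c "
from h import *
st()
s=snap('scene','scene3'); w=snap('wrist','wrist3')
b=cv2.resize(s['pixels'][150:300,170:370,::-1],None,fx=2,fy=2,interpolation=2); a=cv2.resize(w['pixels'][:,:,::-1],(400,300))
cv2.imwrite('pics/c3.png',np.hstack([b,a]))
"
```

```text
t 9.9 book [-0.0155  0.1115  0.1973] yaw_y 14.7 F [ 1.2 -0.8 -0.3] gap 0.35
```

View pics/c3.png

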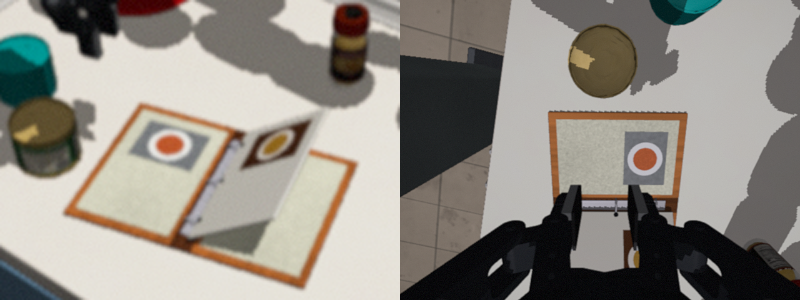

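The gold tin stands upright on the worktop beyond the book, with its lid at (602,61). It is clear of the turquoise tin at (685,5), and the leaf is unchanged. I verify the gap numerically and go to the right of the leaf.

```bash
python3 -c "
from h import *
w=load('wrist3')
print('lid',bk(plane(w,323,98,.058)),'near rim',bk(plane(w,323,155,.058)))"
```

```text
lid [-0.0188  0.206   0.058 ] near rim [-0.0189  0.1691  0.058 ]
```

>>> {"fn": "send_rows", "kwargs": {
  "commands": "30 -1 0.1 0 0;30 -1 0.1 0 0;30 -1 0.1 0 0;30 -1 0.1 0 0;30 -1 0.1 0 0;30 -1 0.1 0 0;30 -1 0.1 0 0;30 -1 0.1 0 0;30 -1 0 0 0;30 -1 0 0 0;30 -1 0 0 0;30 -1 0 0 0;30 -0.8 0 0 0;30 0 0 0 0;30 0 0 1 0;30 0 0 1 0;30 0 0 1 0;30 0 0 0 0"
}}

```text
t: 11.5
tcp_pos: [0.5298, -0.1163, 0.1295]
tool_rot: [0.61, 0.792, -0.001, -0.005]
force: [-1.2, 0.6, 0.5]
finger_gap: 0.355
gripper_force: 0.0
```

```bash
python3 -c "
from h import *
st()
s=snap('scene','scene4'); w=snap('wrist','wrist4')
b=cv2.resize(s['pixels'][150:300,170:370,::-1],None,fx=2,fy=2,interpolation=2); a=cv2.resize(w['pixels'][:,:,::-1],(400,300))
cv2.imwrite('pics/c4.png',np.hstack([b,a]))
"
```

```text
t 11.5 book [-0.0041 -0.1408  0.1295] yaw_y 14.8 F [-1.2  0.6  0.5] gap 0.36
```

View pics/c4.png

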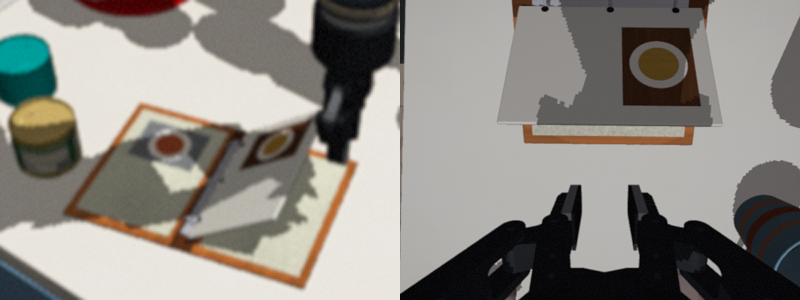

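The leaf edge runs from (500,123) to (720,125) in the combined picture. The fingers stand clear to its right, so I descend and approach.

>>> {"fn": "send_rows", "kwargs": {
  "commands": "30 0 0 1 0;30 0 0 1 0;30 0 0 1 0;30 0 0 0.5 0;30 0 0 0 0;30 0 0 0 0;30 0.25 0 0 0;30 0.25 0 0 0;30 0.25 0 0 0;30 0.25 0 0 0;30 0 0 0 0"
}}

```text
t: 12.52
tcp_pos: [0.5275, -0.0976, 0.0638]
tool_rot: [0.61, 0.792, 0.0, -0.0]
force: [-0.3, -0.2, 0.4]
finger_gap: 0.348
gripper_force: 0.0
```

```bash
python3 -c "
from h import *
st()
w=load('wrist4')
for u in (160,512): print(bk(plane(w,u,198,.087)))
# edge/tip path plan: contact finger face ahead .011; edge
for th in np.arange(.68,1.6,.1): print(round(th,2),'edge',round(-.13*np.cos(th),3),round(.008+.13*np.sin(th),3))
"
```

```text
t 12.52 book [-0.0016 -0.1222  0.0638] yaw_y 14.8 F [-0.3 -0.2  0.4] gap 0.35
[-0.0823 -0.0972  0.087 ]
[ 0.0827 -0.0969  0.087 ]
0.68 edge -0.101 0.09
0.78 edge -0.092 0.099
0.88 edge -0.083 0.108
0.98 edge -0.072 0.116
1.08 edge -0.061 0.123
1.18 edge -0.05 0.128
1.28 edge -0.037 0.133
1.38 edge -0.025 0.136
1.48 edge -0.012 0.137
1.58 edge 0.001 0.138
```

>>> {"fn": "send_rows", "kwargs": {
  "commands": "30 0.25 0 0 0;30 0.25 0 0 0;30 0.2 0 -0.2 0;30 0.2 0 -0.2 0;30 0.2 0 -0.2 0;30 0.2 0 -0.2 0;30 0.2 0 -0.2 0;30 0.2 0 -0.15 0;30 0.2 0 -0.15 0;30 0.2 0 -0.15 0;30 0.2 0 -0.15 0;30 0.2 0 -0.15 0"
}}

```text
t: 13.52
tcp_pos: [0.5155, -0.0501, 0.0986]
tool_rot: [0.61, 0.792, 0.0, 0.0]
force: [0.5, -1.6, 0.0]
finger_gap: 0.347
gripper_force: 0.6
```

```bash
python3 -c "
from h import *
st()
s=snap('scene','scene5'); w=snap('wrist','wrist5')
b=cv2.resize(s['pixels'][150:300,170:370,::-1],None,fx=2,fy=2,interpolation=2); a=cv2.resize(w['pixels'][:,:,::-1],(400,300))
cv2.imwrite('pics/c5.png',np.hstack([b,a]))
"
```

```text
t 13.52 book [-0.0012 -0.0731  0.0986] yaw_y 14.8 F [ 0.5 -1.6  0. ] gap 0.35
```

View pics/c5.png

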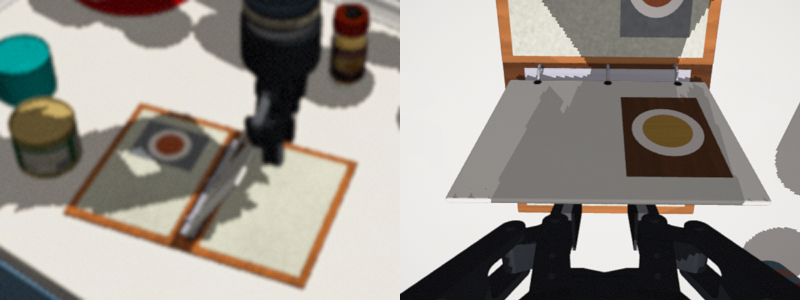

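The leaf is now at about 1.05 rad, with its edge resting on the fingers at (600,203) in the combined picture, pushed with 1.6 N. I continue to upright and then beyond.

>>> {"fn": "send_rows", "kwargs": {
  "commands": "30 0.2 0 -0.12 0;30 0.2 0 -0.12 0;30 0.2 0 -0.1 0;30 0.2 0 -0.1 0;30 0.2 0 -0.05 0;30 0.2 0 -0.05 0;30 0.2 0 -0.05 0;30 0.2 0 0 0;30 0.2 0 0 0;30 0.2 0 0 0;30 0.2 0 0 0;30 0.2 0 0 0;30 0.2 0 0 0;30 0.2 0 0 0;30 0.2 0 0 0"
}}

```text
t: 14.87
tcp_pos: [0.4999, 0.0079, 0.11]
tool_rot: [0.61, 0.792, -0.0, -0.0]
force: [1.0, -1.7, 0.7]
finger_gap: 0.352
gripper_force: 0.5
```

>>> {"fn": "send_rows", "kwargs": {
  "commands": "30 0.2 0 0.01 0;30 0.2 0 0.02 0;30 0.2 0 0.03 0;30 0.2 0 0.04 0;30 0.2 0 0.05 0;30 0.2 0 0.06 0;30 0.2 0 0.08 0;30 0.2 0 0.1 0;30 0.2 0 0.1 0;30 0.2 0 0.1 0;30 0.2 0 0.12 0;30 0.2 0 0.13 0"
}}

```text
t: 15.87
tcp_pos: [0.4877, 0.0543, 0.093]
tool_rot: [0.61, 0.792, -0.0, -0.0]
force: [0.8, -0.6, 1.8]
finger_gap: 0.349
gripper_force: 0.5
```

```bash
python3 -c "
from h import *
st()
s=snap('scene','scene6'); w=snap('wrist','wrist6')
b=cv2.resize(s['pixels'][150:300,170:370,::-1],None,fx=2,fy=2,interpolation=2); a=cv2.resize(w['pixels'][:,:,::-1],(400,300))
cv2.imwrite('pics/c6.png',np.hstack([b,a]))
"
```

```text
t 15.87 book [-0.0015  0.0348  0.093 ] yaw_y 14.8 F [ 0.8 -0.6  1.8] gap 0.35
```

View pics/c6.png

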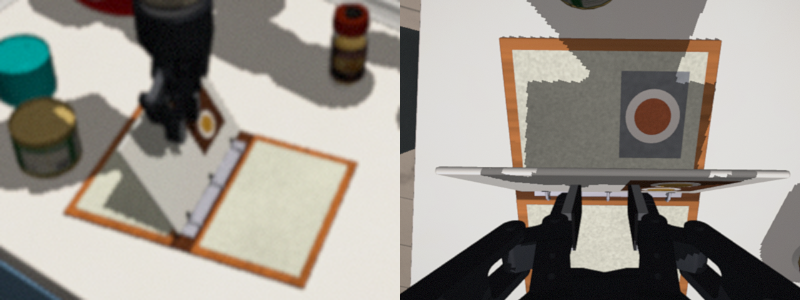

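The leaf is past upright and leaning left, pushed on its face by the fingertips. I follow the arc down.

>>> {"fn": "send_rows", "kwargs": {
  "commands": "30 0.2 0 0.13 0;30 0.2 0 0.13 0;30 0.2 0 0.13 0;30 0.2 0 0.14 0;30 0.2 0 0.15 0;30 0.15 0 0.18 0;30 0.15 0 0.2 0;30 0.15 0 0.2 0;30 0.15 0 0.2 0;30 0.15 0 0.2 0;30 0.1 0 0.2 0;30 0.1 0 0.2 0;30 0.1 0 0.2 0;30 0.1 0 0.2 0;30 0.05 0 0.2 0;30 0.05 0 0.2 0;30 0 0 0.2 0;30 0 0 0.2 0;30 0 0 0.2 0"
}}

```text
t: 17.55
tcp_pos: [0.4762, 0.0974, 0.0237]
tool_rot: [0.61, 0.792, -0.0, -0.0]
force: [-0.5, 0.8, -0.2]
finger_gap: 0.352
gripper_force: 0.4
```

```bash
python3 -c "
from h import *
st()"
```

```text
t 17.55 book [-0.0017  0.0794  0.0237] yaw_y 14.8 F [-0.5  0.8 -0.2] gap 0.35
```

>>> {"fn": "send_rows", "kwargs": {
  "commands": "30 0 0 0.1 0;30 0 0 0.1 0;30 0 0 0.1 0;30 0 0 0.1 0;30 0 0 0 0"
}}

```text
t: 17.97
tcp_pos: [0.4762, 0.0974, 0.0174]
tool_rot: [0.61, 0.792, 0.0, 0.0]
force: [-1.8, 0.7, 12.2]
finger_gap: 0.345
gripper_force: 6.4
```

A 12 N reaction with the tip at about 10 mm means the leaf is on its stop. I retreat and check.

>>> {"fn": "send_rows", "kwargs": {
  "commands": "30 0 0 -0.3 0;30 0 0 -0.5 0;30 0 0 -1 0;30 0 0 -1 0;30 0 0 -1 0;30 0 0 -1 0;30 0 0 -1 0;30 0 0 -1 0;30 0 0 -1 0;30 0 0 -1 0;30 0 0 0 0;30 0 0 0 0"
}}

```text
t: 18.97
tcp_pos: [0.477, 0.0973, 0.1934]
tool_rot: [0.61, 0.792, 0.001, 0.001]
force: [0.2, 0.7, -0.4]
finger_gap: 0.352
gripper_force: 0.0
```

```bash
python3 -c "
from h import *
st()
s=snap('scene','scene7'); w=snap('wrist','wrist7')
b=cv2.resize(s['pixels'][100:400,100:500,::-1],(400,300)); a=cv2.resize(w['pixels'][:,:,::-1],(400,300))
cv2.imwrite('pics/c7.png',np.hstack([b,a]))
"
```

```text
t 18.97 book [-0.0009  0.0792  0.1934] yaw_y 14.8 F [ 0.2  0.7 -0.4] gap 0.35
```

View pics/c7.png

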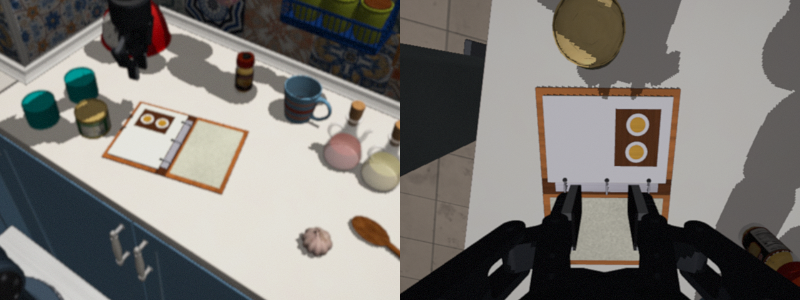

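The leaf lies flat on the left page. The tin stands clear of the book, and the mug, jar and garlic are in place. I hand in after a quick check of the leaf edge.

```bash
python3 -c "
from h import *
w=load('wrist7'); print(bk(plane(w,330,154,.008)))
from station import sign_off
print(sign_off())"
```

```text
[0.0002 0.1345 0.008 ]
the job is handed in; nothing more can be done
None
```

The tin was pushed onto the worktop, about 28 mm clear of the book, and then the leaf was turned over its spine until it lay flat on the left-hand page; the job was handed in at about 19 s with the arm clear and the mug, spice jar and garlic left where they were.

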